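Close up the tea station

ROBOT

A 7-joint arm with a two-finger parallel gripper is mounted at the origin on a cart in front of the work surface, level with it; the furniture and walls round the work are solid. World frame = base frame: x ahead of the robot, y to its left, z up, the work surface at z = 0. Lengths are in m, angles in rad, forces in N, time in s.
With the tool pointing down it reaches from about 0.4 to 0.85 m from the base axis. Payload 10.4 kg.
Tool frame: the origin (TCP) lies on the centre line of the jaws, within the pads' length; the fingertips stand 11 mm ahead of it and the grasp point (between the pads) lies 8 mm behind it; z points along the fingers, y is the line along which they close (so a half turn about z gives the same grasp; the last joint's range is limited). The gripper opens to 85 mm and grips with 20 to 120 N. Pads are 22 mm wide; open, the fingers measure 114 mm over their backs; the gripper's body (76 mm by 85 mm) begins 54 mm behind the grasp point. The pads swing forward as they close: fully open they stand 13 mm farther back than shut.
Start: joints at [1.142, 0.332, -0.065, 1.46, 0.022, 1.35, -0.088], TCP at [0.247, -0.574, 0.242] pointing down, gripper open.
Joint ranges: [-2.6, 2.6], [-0.5, 2.12], [-1.47, 1.34], [0.16, 2.42], [-1.27, 4.41], [0.06, 2.06], [-2.6, 2.6]. Speed limits (rad/s): [2.22, 2.22, 2.79, 2.79, 3.14, 3.14, 3.14].

INTERFACE

Orientations are given as a unit quaternion [x, y, z, w].
In Python, from plant import r gives the robot as it stands.
- The arm moves only by the tool play_rows, never from a script. Its argument "plan" is a list of rows, each an object of numbers: "jaw": the closure in counts, from 0 (fully open) to 255 (shut); "dx", "dy", "dz": the shift along the tool's x, y, z in mm; "wx", "wy", "wz": the turn, a rotation vector about the tool's x, y, z in rad. A call has 1 to 12 rows; each row is the pose to reach, as a shift and turn from the pose commanded when the call began, along the tool's axes at that moment; what a row does not reach only later rows make up. A row lasts 1/10 s, in which the tool goes at most 50 mm and 8.59 degrees, less where a joint would pass 70% of its speed; a pose out of reach is approached as far as the arm can. A call with a gripper value outside its range is refused whole. The fingers move at their own pace and stop on an object; "force" is the grip in N (left out, the last holds). Time passes only in rows, so rows that repeat a pose let the fingers close. It gives the time, the measured TCP pose, the force, the opening and the grip force at its end, in the units of the state.
- r.get_state(): the state, without advancing time (a new reading comes with each control period).
- r.camera(name): name is "side" or "top"; returns a dict with "pixels" (384x512x3 uint8, red, green, blue), "intrinsics" (3x3 intrinsics, pixels), "k1" (the pictures are not rectified: a ray, as slopes to the right and down, at radius r is drawn at 1 + k1 r^2 times it, then the intrinsics apply), "rvec" (rotation vector, rad) and "tvec" (3), from world to camera coordinates, as OpenCV has them. Camera axes: x right, y down, z forward; pixel columns grow to the right and rows downward; lengths in m; the calibration is good to about 2 mm. A picture is of the moment at which its call begins. There is no depth.
- r.job_done(): hands the job in; it is judged then, once.
The state is a dict: "time_s": time; "joints": joint angles; "qd": joint speeds; "joint_torque": joint torques, N m; "eef_pos": TCP position; "tcp_rot": TCP orientation; "contact_force": force on the tool from outside, world axes, zero at the start; "torque": the same for the moment, N m; "opening": finger opening in m; "gripper_force": force on a finger pad.
Only numpy, scipy, OpenCV 4.12 (cv2) and the standard library are available. Lean on these libraries where they do the work, as an engineer would, in place of code of your own. Each camera call takes 0.05 s, during which the arm holds its last target. There are 200 camera calls.

TASK

Close up the wooden tea station for the night with the fingertips: push both of its drawers fully home, flush with the front, and push its raised lid over and down until it lies flat on the box. Do not lift, tip or shove the station itself, touch it only with the fingers, and leave the things that stand beside it where they are.

Things in the scene. Friction and masses are not known exactly. Their poses are not given: they have to be found in the camera images.
- station: Loose wooden tea station of about 4 kg on the worktop, 130 mm deep (x) x 240 mm wide (y) x 98 mm high with the lid shut. Origin: centre of its underside; +x points from its front (drawers, robot side) to its back (lid hinge), +y to its left as seen from the robot, z up. Box rim at z = 90 mm, front face at x = -65 mm. A hard push of over about 15 N may slide it.
- drawer_left (a joint): Left drawer (at +y): metres pulled out of the front towards station -x; 0 = fully home with its face flush with the front, 0.075 = its stop. Slides with about 1.2 N friction, no spring, stays where it is left.
- drawer_right (a joint): Right drawer (at -y): as the left one.
- drawer_left_face (a point): Point on the middle of the left drawer's flat front face, 32 mm above the worktop; moves with the drawer. The face is 105 mm wide, from 8 to 58 mm above the worktop and 8 mm thick, without a knob; a finger notch 35 mm wide cuts its upper edge down to 46 mm above the worktop.
- drawer_right_face (a point): The same point on the right drawer.
- lid (a joint): Lid hinge angle in rad: 0 = lying flat and shut on the box, 1.57 = standing upright, 1.75 = its stop. Opens upward about the back edge; a stiff hinge (about 0.15 N m) keeps it at any angle, so it must be pushed all the way down.
- lid_hinge (a point): Middle of the lid's hinge line, which runs along station y at the back rim: station x = +65 mm, z = 90 mm. The lid is a plain board 136 mm from hinge to free edge, 240 mm wide, 8 mm thick; its inner face passes through the hinge line. No knob.
- lid_edge (a point): Middle of the lid's free edge, on its outer face (the top face when shut, the back face when upright).
- pitcher: Bystander: steel milk pitcher, 74 x 100 x 91 mm, origin at the centre of its underside.
- cup: Bystander: small blue handled cup, 58 x 86 x 49 mm, origin at the centre of its underside.
- glass: Bystander: small clear waisted drinking glass, 63 mm across, 88 mm high, origin at the centre of its underside.

How it is judged:
At the end, for the whole second after the job is handed in: Both drawers are within 4 mm of fully home and the lid within 0.06 rad of flat; the station stands still and upright within 20 mm of where it stood, and the pitcher, cup and glass stand upright within 30 mm of where they were (value of joint each of drawer_left, drawer_right below 0.004 m and value of joint lid below 0.06 rad and distance of station from where it was at the start of the episode below 0.02 m and angle between station's own z axis and vertical below 0.03 rad and linear speed of station below 0.01 m/s and distance of each of pitcher, cup, glass from where it was at the start of the episode below 0.03 m and angle between each of pitcher, cup, glass's own z axis and vertical below 0.1 rad); the robot touches nothing.
It fails at once if the station is lifted or tipped (over 10 mm or 0.08 rad) (height (world z) of station above 0.01 m or angle between station's own z axis and vertical above 0.08 rad).
It fails at once if the station is shoved more than 20 mm (distance of station from where it was at the start of the episode above 0.02 m).
It fails at once if the station is touched with the arm or the gripper's body instead of the fingers (over 2 N) (contact force between the arm and station above 2 N).
It fails at once if the pitcher, cup or glass beside the station is moved over 30 mm or tipped over 0.35 rad (distance of any of pitcher, cup, glass from where it was at the start of the episode above 0.03 m or angle between any of pitcher, cup, glass's own z axis and vertical above 0.35 rad).
It also fails if it takes over 51 s, if anything falls off the work surface, if the arm or the gripper's body presses on something with over 40 N, if the wrist force passes 120 N, or if a joint passes its speed limit or range.

## Working session

There is one attempt and no reset: what is moved stays moved. The work goes in short steps, Python scripts to look and compute and a tool call to move; the robot and the scene stay as the last step left them, time stands still between calls to the robot, and variables do not carry over. Pictures are saved under pics/ and viewed, at most 10 in all, crops included, and the job is handed in when it is done.

Besides the shell and the picture viewer there is one more tool, called after "Request:" in YAML: its name, and indented under it one key for each argument. play_rows: Moves the arm, as the interface text tells. Its arguments: {"type":"object","properties":{"plan":{"type":"array"},"force":{"type":"number"}},"required":["plan"]}

```bash
mkdir -p pics
python3 - <<'E'
from plant import r
import cv2,numpy as np,json
for n in("side","top"):
    c=r.camera(n); cv2.imwrite(f"pics/{n}0.png",c["pixels"][:,:,::-1]); np.savez(f"{n}0.npz",**{k:np.array(c[k]) for k in c})
    R=cv2.Rodrigues(np.array(c["rvec"],float))[0]; print(n,-R.T@np.array(c["tvec"]).ravel(),R[2],c["k1"],np.array(c["intrinsics"]).tolist())
s=r.get_state();print({k:np.round(s[k],3).tolist() for k in s})
E
```

```text
side [0.68168508 0.93510362 0.67002413] [-0.06024865 -0.81137809 -0.58140837] 0.007637110386732012 [[358.93625987170554, 0.0, 259.73070217370656], [0.0, 358.93625987170554, 193.81773301454552], [0.0, 0.0, 1.0]]
top [0.50503351 0.09066998 1.1049305 ] [ 0.11162902 -0.01239459 -0.99367265] -0.1452955170028487 [[401.3463192642277, 0.0, 255.22054801410556], [0.0, 401.3463192642277, 195.5689308967516], [0.0, 0.0, 1.0]]
{'time_s': 0.1, 'joints': [1.142, 0.333, -0.065, 1.461, 0.022, 1.35, -0.089], 'qd': [-0.001, -0.002, 0.0, -0.003, -0.001, -0.0, 0.0], 'joint_torque': [0.002, -62.675, 0.049, -39.243, 0.016, 0.007, -0.0], 'eef_pos': [0.247, -0.574, 0.242], 'tcp_rot': [0.979, 0.201, -0.0, -0.001], 'contact_force': [0.318, -0.835, 0.297], 'torque': [0.027, -0.027, -0.045], 'gripper_force': 0.0, 'opening': 0.086}
```

View pics/side0.png

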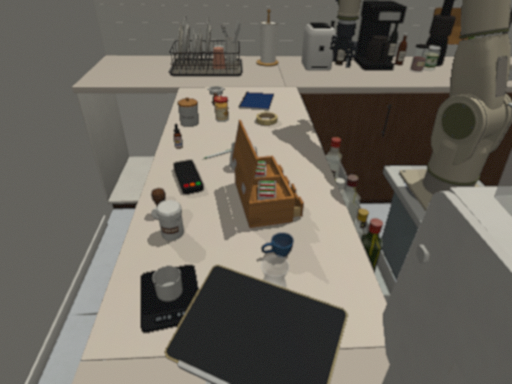

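View pics/top0.png

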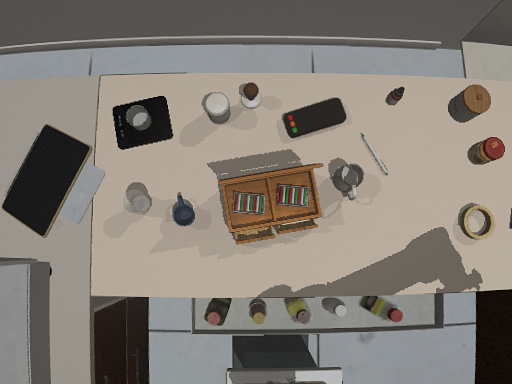

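The overview shows the station near top (270,205), side (265,185), with the cup and glass on its left and the pitcher at its right-rear corner. I'll zoom in.

Run:
```python
import cv2
t=cv2.imread("pics/top0.png")[150:255,110:380]; s=cv2.imread("pics/side0.png")[115:290,210:330]
cv2.imwrite("pics/tc.png",cv2.resize(t,None,fx=2.9,fy=2.9,interpolation=3)); cv2.imwrite("pics/sc.png",cv2.resize(s,None,fx=3.4,fy=3.4,interpolation=3))
```

```text
(no output)
```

View pics/tc.png

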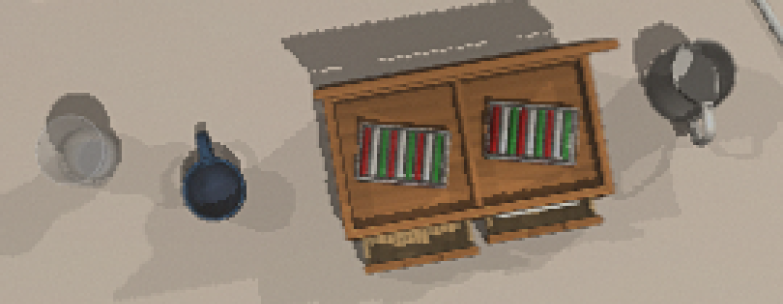

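View pics/sc.png

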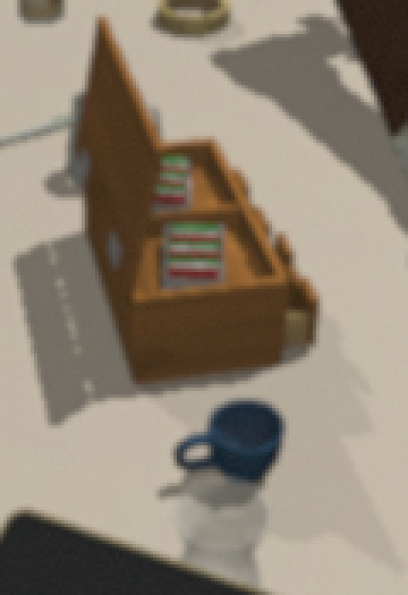

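The top crop shows the front rim corners at (350,238) and (612,190), the left drawer further out than the right, and the lid's top edge from (318,90) to (618,42). In the side crop the lid's free edge runs from (85,205) to (100,18).

```bash
cat > h.py <<'E'
import numpy as np,cv2
from scipy.optimize import brentq
def ray(n,uv,f="0"):
    c=np.load(f"{n}{f}.npz");K=c["intrinsics"];k=float(c["k1"])
    p=cv2.undistortPoints(np.array([[uv]],float),K,np.array([k,0,0,0,0]))[0,0]
    R=cv2.Rodrigues(c["rvec"].astype(float))[0];return -R.T@c["tvec"].ravel(),R.T@np.array([*p,1])
def onz(n,uv,z,f="0"):
    o,d=ray(n,uv,f);return o+d*(z-o[2])/d[2]
def tri(a,b,f="0"):
    o1,d1=ray("top",a,f);o2,d2=ray("side",b,f)
    t=np.linalg.lstsq(np.c_[d1,-d2],o2-o1,rcond=None)[0];p,q=o1+d1*t[0],o2+d2*t[1];return (p+q)/2,np.linalg.norm(p-q)
T=lambda x,y:(x/2.9+110,y/2.9+150)
S=lambda x,y:(x/3.4+210,y/3.4+115)
E
python3 - <<'E'
from h import *
np.set_printoptions(precision=3,suppress=True)
fl,fr=onz("top",T(350,238),.09),onz("top",T(612,190),.09)
bl=onz("top",T(318,95),.09); print("front rim",fl,fr,np.linalg.norm(fl-fr),"bl?",bl)
u=(fl-fr)/np.linalg.norm(fl-fr); yaw=np.arctan2(-u[0],u[1]); print("yaw",yaw)
ex=np.array([np.cos(yaw),np.sin(yaw),0]);ey=np.array([-ex[1],ex[0],0])
o=(fl+fr)/2+.065*ex;o[2]=0;print("station",o)
loc=lambda p:np.array([(p-o)@ex,(p-o)@ey,p[2]])
for n,p in dict(Ll=(365,273),Lr=(475,251),Rl=(490,243),Rr=(604,223)).items(): print(n,loc(onz("top",T(*p),.058)))
for n,a,b in(("lidL",T(318,90),S(85,205)),("lidR",T(618,42),S(100,18))):
    p,e=tri(a,b);print(n,p,loc(p),e)
print("side front-left rim",loc(onz("side",S(285,285),.09)),"back-left",loc(onz("side",S(135,300),.09)))
print("pitcher top",loc(onz("top",T(690,85),.09)),"cup",loc(onz("top",T(214,190),.045)),"glass",loc(onz("top",T(78,150),.08)))
E
```

```text
front rim [0.527 0.14  0.09 ] [ 0.568 -0.089  0.09 ] 0.23326362221298977 bl? [0.652 0.169 0.09 ]
yaw 0.1766829192684773
station [0.611 0.037 0.   ]
Ll [-0.097  0.11   0.058]
Lr [-0.096  0.01   0.058]
Rl [-0.091 -0.005  0.058]
Rr [-0.092 -0.11   0.058]
lidL [0.667 0.161 0.171] [0.077 0.112 0.171] 0.044122969037298704
lidR [ 0.674 -0.073  0.221] [ 0.042 -0.12   0.221] 0.0011375340102949881
side front-left rim [-0.06   0.128  0.09 ] back-left [0.062 0.122 0.09 ]
pitcher top [ 0.014 -0.204  0.09 ] cup [0.001 0.234 0.045] glass [0.055 0.343 0.08 ]
```

```bash
cat > g.py <<'E'
import sys,numpy as np
from scipy.spatial.transform import Rotation as Ro
from plant import r
yaw=.177;o=np.array([.611,.037,0]);B=Ro.from_euler("z",yaw).as_matrix()
def go(x,y,z,a):   # station-frame TCP (m), tilt a
    s=r.get_state();R0=Ro.from_quat(s["tcp_rot"]).as_matrix();p=np.array(s["eef_pos"])
    zt=np.array([np.sin(a),0,-np.cos(a)]);yt=np.array([0,-1.,0]);Rt=B@np.c_[np.cross(yt,zt),yt,zt]
    d=R0.T@(o+B@np.array([x,y,z])-p)*1000;w=Ro.from_matrix(R0.T@Rt).as_rotvec()
    print("d",d.round(1),"w",w.round(3),"loc now",(B.T@(p-o)).round(4),"F",(B.T@np.array(s["contact_force"])).round(2),"t",s["time_s"])
if __name__=="__main__":
    v=list(map(float,sys.argv[1:]))
    for i in range(0,len(v),4): go(*v[i:i+4])
E
python3 g.py -.15 .06 .30 .35 -.15 .06 .04 .35
```

```text
d [ 443.5 -510.   -57.8] w [-0.041  0.349  0.226] loc now [-0.4663 -0.5373  0.2416] F [ 0.17 -0.88  0.3 ] t 0.1
d [ 443.5 -509.7  202.2] w [-0.041  0.349  0.226] loc now [-0.4663 -0.5373  0.2416] F [ 0.17 -0.88  0.3 ] t 0.1
```

Request:
play_rows:
  plan:
    - {"jaw":255,"dz":-58}
    - {"jaw":255,"dz":-58}
    - {"jaw":255,"dx":444,"dy":-510,"dz":-58,"wx":-0.041,"wy":0.349,"wz":0.226}
    - {"jaw":255,"dx":444,"dy":-510,"dz":-58,"wx":-0.041,"wy":0.349,"wz":0.226}
    - {"jaw":255,"dx":444,"dy":-510,"dz":-58,"wx":-0.041,"wy":0.349,"wz":0.226}
    - {"jaw":255,"dx":444,"dy":-510,"dz":-58,"wx":-0.041,"wy":0.349,"wz":0.226}
    - {"jaw":255,"dx":444,"dy":-510,"dz":-58,"wx":-0.041,"wy":0.349,"wz":0.226}
    - {"jaw":255,"dx":444,"dy":-510,"dz":-58,"wx":-0.041,"wy":0.349,"wz":0.226}
    - {"jaw":255,"dx":444,"dy":-510,"dz":-58,"wx":-0.041,"wy":0.349,"wz":0.226}
    - {"jaw":255,"dx":444,"dy":-510,"dz":-58,"wx":-0.041,"wy":0.349,"wz":0.226}
    - {"jaw":255,"dx":444,"dy":-510,"dz":-58,"wx":-0.041,"wy":0.349,"wz":0.226}
    - {"jaw":255,"dx":444,"dy":-510,"dz":-58,"wx":-0.041,"wy":0.349,"wz":0.226}

```text
validation failed for argument at $.pl...
```

```bash
python3 g.py -.15 .06 .30 .35 -.15 .06 .04 .35
```

```text
d [ 443.5 -510.   -57.8] w [-0.041  0.349  0.226] loc now [-0.4663 -0.5373  0.2416] F [ 0.17 -0.88  0.3 ] t 0.1
d [ 443.5 -509.7  202.2] w [-0.041  0.349  0.226] loc now [-0.4663 -0.5373  0.2416] F [ 0.17 -0.88  0.3 ] t 0.1
```

Request:
play_rows:
  plan:
    - {"jaw":255,"dx":0,"dy":0,"dz":-58,"wx":0,"wy":0,"wz":0}
    - {"jaw":255,"dx":0,"dy":0,"dz":-58,"wx":0,"wy":0,"wz":0}

```text
time_s: 0.3
eef_pos: [0.2473, -0.5754, 0.3052]
tcp_rot: [0.979, 0.201, 0.001, 0.003]
contact_force: [0.9, -0.2, 1.6]
opening: 0.0587
gripper_force: 0.0
```

Request:
play_rows:
  plan:
    - {"jaw":255,"dx":444,"dy":-510,"dz":0,"wx":-0.041,"wy":0.349,"wz":0.226}
    - {"jaw":255,"dx":444,"dy":-510,"dz":0,"wx":-0.041,"wy":0.349,"wz":0.226}
    - {"jaw":255,"dx":444,"dy":-510,"dz":0,"wx":-0.041,"wy":0.349,"wz":0.226}
    - {"jaw":255,"dx":444,"dy":-510,"dz":0,"wx":-0.041,"wy":0.349,"wz":0.226}
    - {"jaw":255,"dx":444,"dy":-510,"dz":0,"wx":-0.041,"wy":0.349,"wz":0.226}
    - {"jaw":255,"dx":444,"dy":-510,"dz":0,"wx":-0.041,"wy":0.349,"wz":0.226}
    - {"jaw":255,"dx":444,"dy":-510,"dz":0,"wx":-0.041,"wy":0.349,"wz":0.226}
    - {"jaw":255,"dx":444,"dy":-510,"dz":0,"wx":-0.041,"wy":0.349,"wz":0.226}
    - {"jaw":255,"dx":444,"dy":-510,"dz":0,"wx":-0.041,"wy":0.349,"wz":0.226}
    - {"jaw":255,"dx":444,"dy":-510,"dz":0,"wx":-0.041,"wy":0.349,"wz":0.226}
    - {"jaw":255,"dx":444,"dy":-510,"dz":0,"wx":-0.041,"wy":0.349,"wz":0.226}
    - {"jaw":255,"dx":444,"dy":-510,"dz":0,"wx":-0.041,"wy":0.349,"wz":0.226}

```text
time_s: 1.5
eef_pos: [0.4302, -0.0009, 0.3004]
tcp_rot: [0.981, 0.087, 0.174, -0.014]
contact_force: [0.1, 0.7, 0.6]
opening: 0.0003
gripper_force: 0.0
```

```bash
python3 g.py -.15 .06 .30 .35 -.15 .06 .04 .35
```

```text
d [ 32.4 -65.5  12.1] w [ 0.002 -0.001  0.001] loc now [-0.1846 -0.0055  0.3004] F [0.24 0.64 0.59] t 1.5
d [-57.  -66.1 256.3] w [ 0.002 -0.001  0.001] loc now [-0.1846 -0.0055  0.3004] F [0.24 0.64 0.59] t 1.5
```

Request:
play_rows:
  plan:
    - {"jaw":255,"dx":32,"dy":-66,"dz":12,"wx":0,"wy":0,"wz":0}
    - {"jaw":255,"dx":32,"dy":-66,"dz":12,"wx":0,"wy":0,"wz":0}
    - {"jaw":255,"dx":-57,"dy":-66,"dz":256,"wx":0,"wy":0,"wz":0}
    - {"jaw":255,"dx":-57,"dy":-66,"dz":256,"wx":0,"wy":0,"wz":0}
    - {"jaw":255,"dx":-57,"dy":-66,"dz":256,"wx":0,"wy":0,"wz":0}
    - {"jaw":255,"dx":-57,"dy":-66,"dz":256,"wx":0,"wy":0,"wz":0}
    - {"jaw":255,"dx":-57,"dy":-66,"dz":256,"wx":0,"wy":0,"wz":0}
    - {"jaw":255,"dx":-57,"dy":-66,"dz":256,"wx":0,"wy":0,"wz":0}
    - {"jaw":255,"dx":-57,"dy":-66,"dz":256,"wx":0,"wy":0,"wz":0}

```text
time_s: 2.4
eef_pos: [0.4528, 0.0674, 0.0396]
tcp_rot: [0.981, 0.087, 0.174, -0.015]
contact_force: [0.5, -1.9, 0.2]
opening: 0.0002
gripper_force: 0.0
```

```bash
python3 g.py -.085 .06 .04 .35 -.079 .06 .04 .35
python3 - <<'E'
from plant import r
import cv2,numpy as np
c=r.camera("top");i=c["pixels"][150:260,170:370,::-1];cv2.imwrite("pics/t1.png",cv2.resize(i,None,fx=3.5,fy=3.5,interpolation=3))
E
```

```text
d [61.5 -2.2 22.2] w [ 0.001 -0.002 -0.001] loc now [-0.1504  0.0578  0.0396] F [ 0.19 -2.    0.18] t 2.4
d [67.1 -2.3 24.3] w [ 0.001 -0.002 -0.001] loc now [-0.1504  0.0578  0.0396] F [ 0.19 -2.    0.18] t 2.4
```

View pics/t1.png

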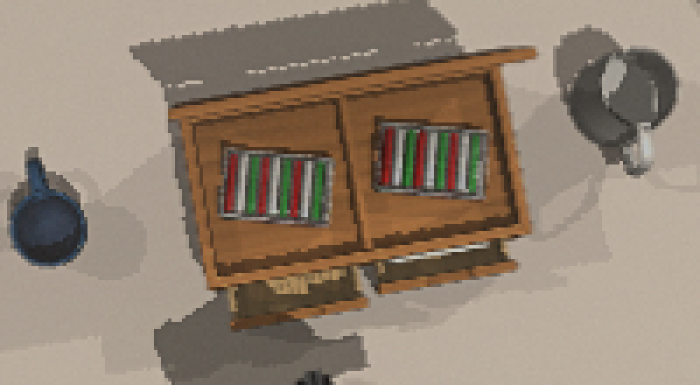

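The closed fingertips are in front of the left drawer at (315,378), lined up with its middle.

Request:
play_rows:
  plan:
    - {"jaw":255,"dx":15,"dy":-2,"dz":5,"wx":0,"wy":0,"wz":0}
    - {"jaw":255,"dx":30,"dy":-2,"dz":11,"wx":0,"wy":0,"wz":0}
    - {"jaw":255,"dx":40,"dy":-2,"dz":15,"wx":0,"wy":0,"wz":0}
    - {"jaw":255,"dx":48,"dy":-2,"dz":18,"wx":0,"wy":0,"wz":0}
    - {"jaw":255,"dx":54,"dy":-2,"dz":20,"wx":0,"wy":0,"wz":0}
    - {"jaw":255,"dx":58,"dy":-2,"dz":21,"wx":0,"wy":0,"wz":0}
    - {"jaw":255,"dx":61,"dy":-2,"dz":22,"wx":0,"wy":0,"wz":0}
    - {"jaw":255,"dx":61,"dy":-2,"dz":22,"wx":0,"wy":0,"wz":0}

```text
time_s: 3.25
eef_pos: [0.516, 0.0812, 0.0407]
tcp_rot: [0.981, 0.087, 0.174, -0.015]
contact_force: [-0.2, 0.2, -0.1]
opening: -0.0
gripper_force: 0.0
```

```bash
python3 g.py -.079 .06 .04 .35
```

```text
d [6.  0.2 3. ] w [ 0.001 -0.001  0.001] loc now [-0.0857  0.0602  0.0407] F [-0.2   0.25 -0.09] t 3.25
```

Request:
play_rows:
  plan:
    - {"jaw":255,"dx":2,"dy":0,"dz":1,"wx":0,"wy":0,"wz":0}
    - {"jaw":255,"dx":4,"dy":0,"dz":1.5,"wx":0,"wy":0,"wz":0}
    - {"jaw":255,"dx":5,"dy":0,"dz":2,"wx":0,"wy":0,"wz":0}
    - {"jaw":255,"dx":5,"dy":0,"dz":2,"wx":0,"wy":0,"wz":0}

```text
time_s: 3.65
eef_pos: [0.5213, 0.0822, 0.0404]
tcp_rot: [0.981, 0.087, 0.174, -0.015]
contact_force: [-0.1, -0.4, 0.2]
opening: 0.0003
gripper_force: 0.2
```

```bash
python3 g.py -.076 .06 .04 .35
python3 - <<'E'
from plant import r
import cv2,numpy as np
c=r.camera("top");i=c["pixels"][150:260,170:370,::-1];cv2.imwrite("pics/t2.png",cv2.resize(i,None,fx=3.5,fy=3.5,interpolation=3))
E
```

```text
d [3.9 0.3 1.9] w [ 0.001 -0.001  0.001] loc now [-0.0803  0.0603  0.0404] F [-0.14 -0.36  0.18] t 3.65
```

View pics/t2.png

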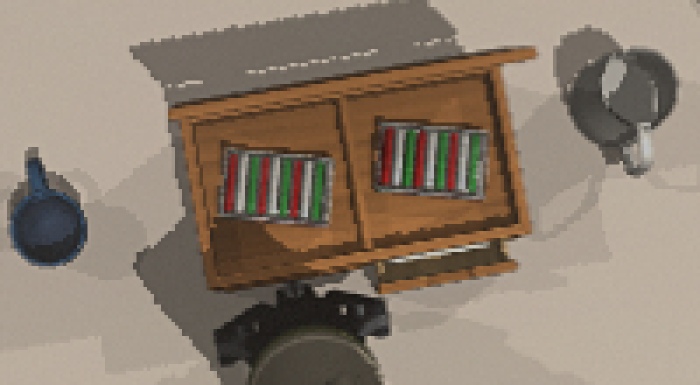

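The left drawer is almost home, so I'll creep forward until the stop shows in the force.

Request:
play_rows:
  plan:
    - {"jaw":255,"dx":1,"dy":0,"dz":0.4,"wx":0,"wy":0,"wz":0}
    - {"jaw":255,"dx":2,"dy":0,"dz":0.8,"wx":0,"wy":0,"wz":0}
    - {"jaw":255,"dx":2,"dy":0,"dz":0.8,"wx":0,"wy":0,"wz":0}

```text
time_s: 4.0
eef_pos: [0.5234, 0.0826, 0.0404]
tcp_rot: [0.981, 0.087, 0.174, -0.015]
contact_force: [-0.7, -0.4, 0.5]
opening: -0.0004
gripper_force: 0.1
```

Request:
play_rows:
  plan:
    - {"jaw":255,"dx":1,"dy":0,"dz":0.4,"wx":0,"wy":0,"wz":0}
    - {"jaw":255,"dx":1,"dy":0,"dz":0.4,"wx":0,"wy":0,"wz":0}
    - {"jaw":255,"dx":1,"dy":0,"dz":0.4,"wx":0,"wy":0,"wz":0}

```text
time_s: 4.3
eef_pos: [0.5238, 0.0826, 0.04]
tcp_rot: [0.981, 0.087, 0.173, -0.015]
contact_force: [-5.2, -1.2, 2.9]
opening: -0.0002
gripper_force: 2.5
```

Request:
play_rows:
  plan:
    - {"jaw":255,"dx":-30,"dy":0,"dz":-11,"wx":0,"wy":0,"wz":0}
    - {"jaw":255,"dx":-56,"dy":20,"dz":-21,"wx":0,"wy":0,"wz":0}
    - {"jaw":255,"dx":-56,"dy":60,"dz":-21,"wx":0,"wy":0,"wz":0}
    - {"jaw":255,"dx":-56,"dy":100,"dz":-21,"wx":0,"wy":0,"wz":0}
    - {"jaw":255,"dx":-56,"dy":117,"dz":-21,"wx":0,"wy":0,"wz":0}
    - {"jaw":255,"dx":-40,"dy":117,"dz":-15,"wx":0,"wy":0,"wz":0}
    - {"jaw":255,"dx":-28,"dy":117,"dz":-10,"wx":0,"wy":0,"wz":0}
    - {"jaw":255,"dx":-20,"dy":117,"dz":-7,"wx":0,"wy":0,"wz":0}
    - {"jaw":255,"dx":-13,"dy":117,"dz":-5,"wx":0,"wy":0,"wz":0}
    - {"jaw":255,"dx":-7,"dy":117,"dz":-3,"wx":0,"wy":0,"wz":0}
    - {"jaw":255,"dx":-3,"dy":117,"dz":-1,"wx":0,"wy":0,"wz":0}
    - {"jaw":255,"dx":-3,"dy":117,"dz":-1,"wx":0,"wy":0,"wz":0}

```text
time_s: 5.5
eef_pos: [0.5425, -0.0326, 0.0405]
tcp_rot: [0.981, 0.087, 0.174, -0.015]
contact_force: [1.0, 0.3, 0.1]
opening: -0.0002
gripper_force: 0.0
```

```bash
python3 g.py -.0778 -.057 .04 .35
```

```text
d [1.6 0.6 1.2] w [ 0.    -0.002  0.001] loc now [-0.0797 -0.0564  0.0405] F [1.07 0.1  0.1 ] t 5.5
```

Request:
play_rows:
  plan:
    - {"jaw":255,"dx":1,"dy":0,"dz":0.4,"wx":0,"wy":0,"wz":0}
    - {"jaw":255,"dx":2,"dy":0,"dz":0.8,"wx":0,"wy":0,"wz":0}
    - {"jaw":255,"dx":2,"dy":0,"dz":0.8,"wx":0,"wy":0,"wz":0}

```text
time_s: 5.8
eef_pos: [0.5435, -0.0326, 0.04]
tcp_rot: [0.981, 0.087, 0.173, -0.015]
contact_force: [-4.1, -0.6, 2.8]
opening: 0.0
gripper_force: 1.8
```

Request:
play_rows:
  plan:
    - {"jaw":255,"dx":1,"dy":0,"dz":0.4,"wx":0,"wy":0,"wz":0}
    - {"jaw":255,"dx":1,"dy":0,"dz":0.4,"wx":0,"wy":0,"wz":0}
    - {"jaw":255,"dx":1,"dy":0,"dz":0.4,"wx":0,"wy":0,"wz":0}

```text
time_s: 6.1
eef_pos: [0.5437, -0.0326, 0.0396]
tcp_rot: [0.981, 0.087, 0.172, -0.015]
contact_force: [-9.3, 0.4, 6.6]
opening: -0.0001
gripper_force: 4.7
```

Request:
play_rows:
  plan:
    - {"jaw":255,"dx":-40,"dy":0,"dz":-15,"wx":0,"wy":0,"wz":0}
    - {"jaw":255,"dx":-56,"dy":0,"dz":-21,"wx":0,"wy":0,"wz":0}
    - {"jaw":255,"dx":33,"dy":-57,"dz":-266,"wx":0,"wy":0,"wz":0}
    - {"jaw":255,"dx":33,"dy":-57,"dz":-266,"wx":0,"wy":0,"wz":0}
    - {"jaw":255,"dx":33,"dy":-57,"dz":-266,"wx":0,"wy":0,"wz":0}
    - {"jaw":255,"dx":33,"dy":-57,"dz":-266,"wx":0,"wy":0,"wz":0}
    - {"jaw":255,"dx":33,"dy":-57,"dz":-266,"wx":0,"wy":0,"wz":0}
    - {"jaw":255,"dx":33,"dy":-57,"dz":-266,"wx":0,"wy":0,"wz":0}
    - {"jaw":255,"dx":33,"dy":-57,"dz":-266,"wx":0,"wy":0,"wz":0}
    - {"jaw":255,"dx":33,"dy":-57,"dz":-266,"wx":0,"wy":0,"wz":0}

```text
time_s: 7.1
eef_pos: [0.4773, 0.0149, 0.3064]
tcp_rot: [0.98, 0.089, 0.177, -0.012]
contact_force: [0.4, 0.1, -0.3]
opening: -0.0
gripper_force: 0.0
```

```bash
python3 g.py .12 .0 .30 0 .12 0 .21 0
```

```text
d [237.1   2.4  95.2] w [ 0.006 -0.356  0.004] loc now [-0.1355  0.0018  0.3064] F [ 0.37  0.07 -0.35] t 7.1
d [205.7   1.7 179.5] w [ 0.006 -0.356  0.004] loc now [-0.1355  0.0018  0.3064] F [ 0.37  0.07 -0.35] t 7.1
```

Request:
play_rows:
  plan:
    - {"jaw":255,"dx":237,"dy":2,"dz":95,"wx":0.006,"wy":-0.356,"wz":0.004}
    - {"jaw":255,"dx":237,"dy":2,"dz":95,"wx":0.006,"wy":-0.356,"wz":0.004}
    - {"jaw":255,"dx":237,"dy":2,"dz":95,"wx":0.006,"wy":-0.356,"wz":0.004}
    - {"jaw":255,"dx":237,"dy":2,"dz":95,"wx":0.006,"wy":-0.356,"wz":0.004}
    - {"jaw":255,"dx":237,"dy":2,"dz":95,"wx":0.006,"wy":-0.356,"wz":0.004}
    - {"jaw":255,"dx":237,"dy":2,"dz":95,"wx":0.006,"wy":-0.356,"wz":0.004}
    - {"jaw":255,"dx":237,"dy":2,"dz":95,"wx":0.006,"wy":-0.356,"wz":0.004}
    - {"jaw":255,"dx":237,"dy":2,"dz":95,"wx":0.006,"wy":-0.356,"wz":0.004}
    - {"jaw":255,"dx":237,"dy":2,"dz":95,"wx":0.006,"wy":-0.356,"wz":0.004}

```text
time_s: 8.0
eef_pos: [0.7185, 0.0554, 0.2913]
tcp_rot: [0.996, 0.087, -0.004, -0.002]
contact_force: [0.7, -0.7, 2.6]
opening: 0.0002
gripper_force: 0.0
```

```bash
python3 g.py .12 0 .21 0
python3 - <<'E'
import numpy as np
# TCP targets (station x,z mm) with tip front edge on outer face at s=110
for t in np.arange(1.4,-.01,-.1): print(round(t,1),(np.array([65-110*np.cos(t)+8*np.sin(t)+11,90+110*np.sin(t)+8*np.cos(t)+11])).round(0))
E
python3 - <<'E'
from plant import r
import cv2
c=r.camera("side");i=c["pixels"][85:245,180:340,::-1];cv2.imwrite("pics/s2.png",cv2.resize(i,None,fx=3.6,fy=3.6,interpolation=3))
E
```

```text
d [11.5 -0.4 81.3] w [-0.006  0.007 -0.003] loc now [ 0.109  -0.0008  0.2913] F [ 0.62 -0.77  2.55] t 8.0
1.4 [ 65. 211.]
1.3 [ 54. 209.]
1.2 [ 44. 206.]
1.1 [ 33. 203.]
1.0 [ 23. 198.]
0.9 [ 14. 192.]
0.8 [  5. 185.]
0.7 [ -3. 178.]
0.6 [-10. 170.]
0.5 [-17. 161.]
0.4 [-22. 151.]
0.3 [-27. 141.]
0.2 [-30. 131.]
0.1 [-33. 120.]
-0.0 [-34. 109.]
```

View pics/s2.png

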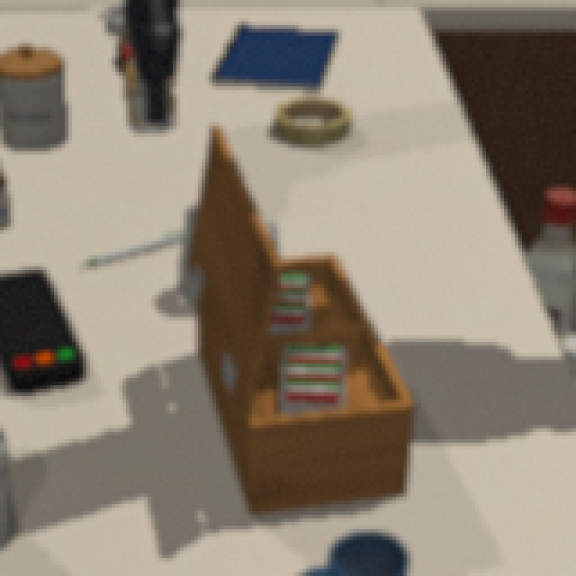

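Both drawers look flush. The fingers (black, at (150,100)) stand above and behind the lid. I'll descend with some clearance at station x = 0.14.

Request:
play_rows:
  plan:
    - {"jaw":255,"dx":31,"dy":0,"dz":0,"wx":0,"wy":0.007,"wz":0}
    - {"jaw":255,"dx":31,"dy":0,"dz":40,"wx":0,"wy":0.007,"wz":0}
    - {"jaw":255,"dx":31,"dy":0,"dz":81,"wx":0,"wy":0.007,"wz":0}
    - {"jaw":255,"dx":31,"dy":0,"dz":81,"wx":0,"wy":0.007,"wz":0}
    - {"jaw":255,"dx":31,"dy":0,"dz":81,"wx":0,"wy":0.007,"wz":0}

```text
time_s: 8.55
eef_pos: [0.7463, 0.0606, 0.2123]
tcp_rot: [0.996, 0.087, 0.0, -0.003]
contact_force: [0.0, -0.6, 0.8]
opening: 0.0001
gripper_force: 0.0
```

```bash
python3 g.py .065 0 .211 0
```

```text
d [-72.3  -0.4   1.3] w [-0.006 -0.001 -0.003] loc now [ 0.1373 -0.0006  0.2123] F [-0.08 -0.64  0.84] t 8.55
```

Request:
play_rows:
  plan:
    - {"jaw":255,"dx":-22,"dy":0,"dz":0,"wx":0,"wy":0,"wz":0}
    - {"jaw":255,"dx":-42,"dy":0,"dz":0,"wx":0,"wy":0,"wz":0}
    - {"jaw":255,"dx":-57,"dy":0,"dz":1,"wx":0,"wy":0,"wz":0}
    - {"jaw":255,"dx":-72,"dy":0,"dz":1,"wx":0,"wy":0,"wz":0}
    - {"jaw":255,"dx":-83,"dy":0,"dz":3,"wx":0,"wy":0,"wz":0}
    - {"jaw":255,"dx":-93,"dy":0,"dz":6,"wx":0,"wy":0,"wz":0}
    - {"jaw":255,"dx":-104,"dy":0,"dz":9,"wx":0,"wy":0,"wz":0}
    - {"jaw":255,"dx":-104,"dy":0,"dz":9,"wx":0,"wy":0,"wz":0}

```text
time_s: 9.35
eef_pos: [0.6442, 0.043, 0.206]
tcp_rot: [0.996, 0.087, 0.002, -0.002]
contact_force: [0.5, 0.4, 0.1]
opening: 0.0001
gripper_force: 0.0
```

```bash
python3 g.py -.003 0 .178 0;  python3 - <<'E'
from plant import r
import cv2
c=r.camera("side");i=c["pixels"][85:245,180:340,::-1];cv2.imwrite("pics/s3.png",cv2.resize(i,None,fx=3.6,fy=3.6,interpolation=3))
E
```

```text
d [-36.9   0.3  27.8] w [-0.004 -0.005 -0.003] loc now [3.38e-02 1.00e-04 2.06e-01] F [0.53 0.28 0.11] t 9.35
```

View pics/s3.png

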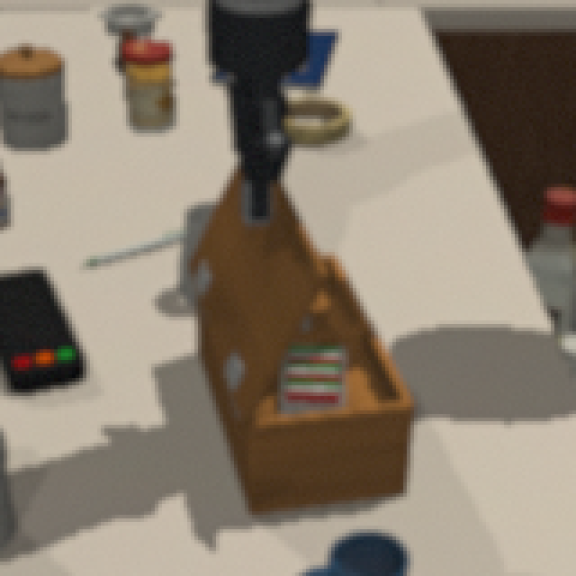

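The lid is swinging forward under the fingertips, so I'll carry on along the arc.

Request:
play_rows:
  plan:
    - {"jaw":255,"dx":-11,"dy":0,"dz":8,"wx":0,"wy":0,"wz":0}
    - {"jaw":255,"dx":-20,"dy":0,"dz":14,"wx":0,"wy":0,"wz":0}
    - {"jaw":255,"dx":-29,"dy":0,"dz":21,"wx":0,"wy":0,"wz":0}
    - {"jaw":255,"dx":-37,"dy":0,"dz":28,"wx":0,"wy":0,"wz":0}
    - {"jaw":255,"dx":-44,"dy":0,"dz":36,"wx":0,"wy":0,"wz":0}
    - {"jaw":255,"dx":-51,"dy":0,"dz":45,"wx":0,"wy":0,"wz":0}
    - {"jaw":255,"dx":-56,"dy":0,"dz":55,"wx":0,"wy":0,"wz":0}
    - {"jaw":255,"dx":-61,"dy":0,"dz":65,"wx":0,"wy":0,"wz":0}
    - {"jaw":255,"dx":-64,"dy":0,"dz":75,"wx":0,"wy":0,"wz":0}
    - {"jaw":255,"dx":-67,"dy":0,"dz":84,"wx":0,"wy":0,"wz":0}
    - {"jaw":255,"dx":-67,"dy":0,"dz":90,"wx":0,"wy":0,"wz":0}
    - {"jaw":255,"dx":-67,"dy":0,"dz":90,"wx":0,"wy":0,"wz":0}

```text
time_s: 10.6
eef_pos: [0.5776, 0.0318, 0.112]
tcp_rot: [0.996, 0.087, -0.0, -0.003]
contact_force: [-0.2, 0.4, 1.1]
opening: 0.0003
gripper_force: 0.0
```

Request:
play_rows:
  plan:
    - {"jaw":255,"dx":0,"dy":0,"dz":2,"wx":0,"wy":0,"wz":0}
    - {"jaw":255,"dx":0,"dy":0,"dz":4,"wx":0,"wy":0,"wz":0}
    - {"jaw":255,"dx":0,"dy":0,"dz":4,"wx":0,"wy":0,"wz":0}

```text
time_s: 10.9
eef_pos: [0.5783, 0.0322, 0.1093]
tcp_rot: [0.996, 0.087, 0.001, -0.003]
contact_force: [0.8, -0.7, 0.7]
opening: -0.0002
gripper_force: 0.1
```

Request:
play_rows:
  plan:
    - {"jaw":255,"dx":0,"dy":0,"dz":1,"wx":0,"wy":0,"wz":0}
    - {"jaw":255,"dx":0,"dy":0,"dz":2,"wx":0,"wy":0,"wz":0}
    - {"jaw":255,"dx":0,"dy":0,"dz":2,"wx":0,"wy":0,"wz":0}

```text
time_s: 11.2
eef_pos: [0.5784, 0.0321, 0.109]
tcp_rot: [0.996, 0.087, 0.001, -0.002]
contact_force: [-7.9, -3.4, 21.0]
opening: 0.0
gripper_force: 10.0
```

Request:
play_rows:
  plan:
    - {"jaw":255,"dx":0,"dy":0,"dz":1,"wx":0,"wy":0,"wz":0}
    - {"jaw":255,"dx":0,"dy":0,"dz":1,"wx":0,"wy":0,"wz":0}

```text
time_s: 11.4
eef_pos: [0.5784, 0.0322, 0.1088]
tcp_rot: [0.996, 0.087, 0.001, -0.002]
contact_force: [-13.4, -3.7, 29.2]
opening: 0.0003
gripper_force: 14.8
```

The lid is firmly down at exactly the shut height (tip at 98 mm). I'll retreat and look.

Request:
play_rows:
  plan:
    - {"jaw":255,"dx":0,"dy":0,"dz":-30,"wx":0,"wy":0,"wz":0}
    - {"jaw":255,"dx":0,"dy":0,"dz":-80,"wx":0,"wy":0,"wz":0}
    - {"jaw":255,"dx":0,"dy":0,"dz":-130,"wx":0,"wy":0,"wz":0}
    - {"jaw":255,"dx":-150,"dy":60,"dz":-200,"wx":0,"wy":0,"wz":0}
    - {"jaw":255,"dx":-150,"dy":200,"dz":-200,"wx":0,"wy":0,"wz":0}
    - {"jaw":255,"dx":-150,"dy":200,"dz":-200,"wx":0,"wy":0,"wz":0}
    - {"jaw":255,"dx":-150,"dy":200,"dz":-200,"wx":0,"wy":0,"wz":0}
    - {"jaw":255,"dx":-150,"dy":200,"dz":-200,"wx":0,"wy":0,"wz":0}
    - {"jaw":255,"dx":-150,"dy":200,"dz":-200,"wx":0,"wy":0,"wz":0}
    - {"jaw":255,"dx":-150,"dy":200,"dz":-200,"wx":0,"wy":0,"wz":0}

```text
time_s: 12.4
eef_pos: [0.4638, -0.1962, 0.3051]
tcp_rot: [0.996, 0.084, 0.001, -0.002]
contact_force: [0.7, -0.2, 0.4]
opening: 0.0
gripper_force: 0.0
```

Run:
```python
from plant import r
import cv2,numpy as np
i=r.camera("side")["pixels"][85:245,180:340,::-1];a=cv2.resize(i,(400,400),interpolation=3)
i=r.camera("top")["pixels"][140:260,170:370,::-1];b=cv2.resize(i,(400,240),interpolation=3)
cv2.imwrite("pics/e.png",np.hstack([a,cv2.copyMakeBorder(b,0,160,0,0,0)]))
```

```text
(no output)
```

View pics/e.png

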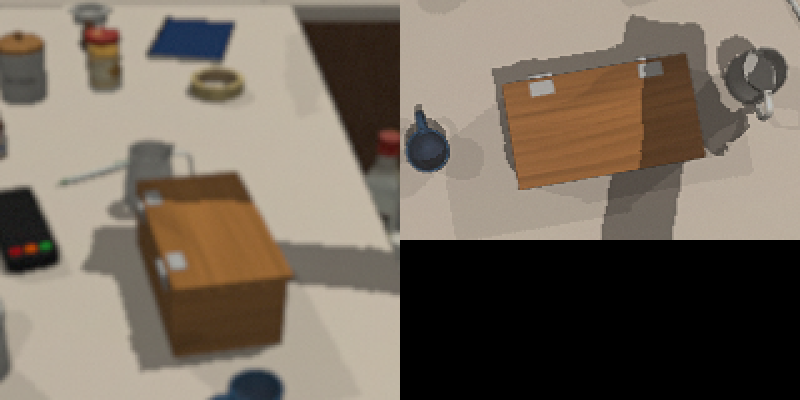

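The lid lies flat: top panel corners at (503,85), (685,55), (705,157) and (520,189). No drawer protrudes beyond the front, and the station, pitcher and cup are unmoved.

```bash
python3 -c "
from plant import r
print(r.job_done())"
```

```text
the job is handed in; nothing more can be done
None
```

I pushed both drawers home to their stops and the lid flat, and handed the job in after about 12.5 s of robot time. The last pictures show the station, pitcher and cup where they were; the glass was outside those crops and not checked. The hand-in returned no verdict.

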